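# Draw the strongbox bolt with its key and hold it drawn

### The job

Take the green key out of the wooden key block and push it fully home in the lock with the green ring on top of the red strongbox, working it past the stiff pins before you turn it. Then turn it clockwise a quarter turn, against the spring, and finish while still holding the key turned, so that the bolt stays drawn and a colleague can lift the lid. Leave the other two keys, the tray of parts and the spray can where they are.

Things in the scene. Friction and masses are not known exactly. Their poses are not given: they have to be found in the camera images.
- key_grip (a point): Centre of the green plastic bow (grip) of the key to use, which stands upright, blade down, in a slot of the key block. The bow is a flat block 10 mm thick along x, 30 mm wide along y, 32 mm high along z (up). Grip it across its 10 mm thickness. Below it a 14 x 6 mm steel neck, 8 mm long, leads down to the collar. About 60 g; the key looks the same after half a turn about z.
- key_collar (a point): Middle of the underside of the green key's round steel collar (26 mm across, 5 mm thick), on the key's axis, 29 mm below key_grip; same axes. It rests on the block's top at the start, and on the lock's face when the key is fully home.
- keyhole (a point): Centre of the lock's round brass face inside a green ring (60 mm across, standing 2 mm above the face), 120 mm above the work surface, in the strongbox's top; the middle of the slot's mouth. z up; x and y turn with the lock. The slot is 15.5 mm along y, 5.5 mm along x, 42 mm deep; in the top 3.5 mm it flares to 22.5 x 12.5 mm.
- lock (a joint): Angle of the lock, 0 at the start, growing clockwise seen from above to the stop at 1.57 rad. A spring turns it back to 0 when let go (about 0.02 N m at 0, 0.07 N m at the stop). The key has about 0.1 rad of play in the slot each way before it drives the lock. Turning draws the bolt.
- key_blue_grip (a point): Centre of the bow of the blue key, same shape, in another slot of the block; leave it.
- key_yellow_grip (a point): Centre of the bow of the yellow key, same shape, in another slot of the block; leave it.
- key_block: Fixed wooden block, 70 x 190 x 45 mm (x, y, z), origin at the centre of its underside. Three slots on top at y = -55, 0 and +55 mm, 40 mm deep, long along y, with some 1 mm of play about the blade; the keys' axes are parallel to the block's. Keys stand 45 mm above its top.
- tray: Loose cream plastic tray with two steel parts in it, 110 x 160 x 40 mm, origin at the centre of its underside; leave it.
- can: Loose grey spray can, 56 mm in diameter, 120 mm high, origin at the centre of its underside; leave it.
- key_tip (a point): Point of the green key's flat steel blade, 34 mm below key_collar; same axes. The blade is 14 mm wide along y, 4 mm thick along x; its last 7 mm taper to a point (45 degrees each side, in the y direction).
- lock_pins (a point): Point in the slot 17.5 mm below keyhole, half-way between two sticky sprung pins that stick into the slot's two ends 13 and 22 mm below the face. The blade's pointed tip pushes them aside: they stick at a straight push of about 10 N, yield by 20 N, and give way more easily when the key is rocked a few degrees back and forth about z while pushed down.
- strongbox: Fixed red steel box, 200 x 260 x 112 mm (x, y, z), origin at the centre of its underside. The lock's axis stands 40 mm from the centre towards -x. Lid, steel bolt and staple lie on the +x part of the top, 55 mm or more from the lock's axis, at most 16 mm above the top.

How it is judged (in metres and radians):
On the way:
1. the green key is fully home in the lock, the lock not yet turned (distance between key_collar and keyhole below 0.004 m and value of joint lock below 0.35 rad), for 0.1 s.
At the end, for the whole second after the job is handed in: The fingers still hold the green key (contact over 1 N); its collar is within 5 mm of the lock's face centre and the key within 0.15 rad of upright; the lock stands beyond 1.3 rad of its 1.57 rad quarter turn; the other keys have moved less than 15 mm, tray and can less than 30 mm (distance between key_collar and keyhole below 0.005 m and angle between key_collar's own z axis and vertical below 0.15 rad and value of joint lock above 1.3 rad and contact force between the fingers and key above 1 N and distance of each of key_blue_grip, key_yellow_grip from where it was at the start of the episode below 0.015 m and distance of each of tray, can from where it was at the start of the episode below 0.03 m); the arm keeps its last pose, push and grip.
It fails at once if another key is pulled or knocked out of its place (distance of any of key_blue_grip, key_yellow_grip from where it was at the start of the episode above 0.015 m).
It fails at once if the tray or the can is pushed away (distance of any of tray, can from where it was at the start of the episode above 0.03 m).
It also fails if it takes over 58 s, if anything falls off the work surface, if the arm or the gripper's body presses on something with over 40 N, if the wrist force passes 120 N, or if a joint passes its speed limit or range.

### The arm

A 7-joint arm with a two-finger parallel gripper is mounted at the origin on the work surface. World frame = base frame: x ahead of the robot, y to its left, z up, the work surface at z = 0. Lengths are in m, angles in degrees, forces in N, time in s.
With the tool pointing down it reaches from about 0.425 to 1.025 m from the base axis. Payload 9.4 kg.
Tool frame: the origin (TCP) lies at the very end of the fingers, on their centre line; the grasp point (between the pads) lies 19 mm behind it; y points along the fingers, z is the direction in which the jaws open and shut, and the axes are right-handed (so a half turn about y gives the same grasp; the last joint's range is limited). The gripper opens to 85 mm and grips with 20 to 120 N. Pads are 22 mm wide; open, the fingers measure 114 mm over their backs; the gripper's body (76 mm by 85 mm) begins 54 mm behind the grasp point. The pads swing forward as they close: fully open they stand 13 mm farther back than shut.
Start: joints at [72.496, 34.337, -0.143, 91.639, 0.103, 54.024, -4.572], TCP at [0.164, -0.706, 0.231] pointing down, gripper open.
Joint ranges: [-147.43, 147.43], [-19.82, 112.94], [-74.19, 73.91], [6.32, 146.72], [-59.91, 239.91], [6.04, 106.73], [-150.56, 150.56]. Speed limits (degrees/s): [127.2, 127.2, 172.46, 172.46, 180, 180, 180].

### API

Orientations are given as a 3x3 rotation matrix whose columns are the frame's x, y, z axes.
In Python, from bench import env, solver, cams gives the robot as it stands. Calls block until the motion is done:
- env.movep(position, orientation): joint-space move of the TCP to a pose.
- env.servo_line(position, ori=None, rate=0.15): straight line of the TCP; ori=None keeps the orientation; rate is the mean speed in m/s.
- env.goto_joints(angles): joint-space move.
- env.command_gripper(opening): finger opening in m; the grip force is fixed at half the most; returns when the fingers have stopped.
- env.wait(seconds).
- solver.inverse_kinematics(position, orientation): joint angles nearest the present ones, or None.
- env.observe(): the state.
- cams.read_camera(name): name is "side" or "top"; returns a dict with "pixels" (420x560x3 uint8, blue, green, red), "range_z" (420x560 float32, m along the optical axis (not along the pixel's ray), 0 where there is no reading), "mtx" (3x3 intrinsics, pixels), "distortion" ([k1, k2, p1, p2, k3] as OpenCV has them; the pictures are not rectified), "extrinsics" (4x4, takes a point from camera to world coordinates). Camera axes: x right, y down, z forward; pixel columns grow to the right and rows downward; lengths in m; the calibration is good to about 2 mm. A picture is of the moment at which its call begins.
A pose or a line that the arm cannot do raises env.Unreachable and nothing moves.
- env.hand_in(): hands the job in, once; it reports no verdict.
The state is a dict: "time": time; "qpos": joint angles; "joint_vel": joint speeds; "effort": joint torques, N m; "position": TCP position; "tcp_rot": TCP orientation; "wrist_force": force on the tool from outside, world axes, zero at the start; "ft_torque": the same for the moment, N m; "opening": finger opening in m.
Only numpy, scipy, OpenCV 4.12 (cv2) and the standard library are available. Lean on these libraries where they do the work, as an engineer would, in place of code of your own. Each camera call takes 0.05 s, during which the arm holds its last target.

## Working session

There is one attempt and no reset: what is moved stays moved. The work goes in short steps, each a Python script; the robot and the scene stay as the last script left them, time stands still between calls to the robot, and variables do not carry over. Pictures are saved under pics/ and viewed, and the job is handed in when it is done.

```bash
ls; mkdir -p pics
python3 - <<'E'
from bench import env, solver, cams
import cv2, numpy as np
o=env.observe(); print({k:np.round(v,3) if not isinstance(v,dict) else v for k,v in o.items()})
for n in("side","top"):
    r=cams.read_camera(n); np.savez(f'{n}0.npz',**r); cv2.imwrite(f'pics/{n}0.png',r['pixels']); print(n,r['mtx'],r['distortion'],r['extrinsics'])
E
```

```text
pics
{'time': np.float64(0.0), 'qpos': array([72.499, 34.385, -0.145, 91.684,  0.103, 54.026, -4.573]), 'joint_vel': array([-0.043,  0.084,  0.017, -0.03 , -0.014,  0.015, -0.013]), 'effort': array([ 1.0000e-03, -7.7645e+01,  1.5650e+00, -2.5801e+01,  1.2000e-02,
        9.0000e-03, -0.0000e+00]), 'position': array([ 0.164, -0.706,  0.23 ]), 'tcp_rot': array([[-0.974, -0.001,  0.227],
       [-0.227,  0.002, -0.974],
       [ 0.   , -1.   , -0.002]]), 'wrist_force': array([-0.186, -0.499,  0.173]), 'ft_torque': array([ 0.016, -0.012, -0.015]), 'opening': np.float64(0.086)}
side [[498.24567136   0.         280.33179144]
 [  0.         498.24567136 214.10084242]
 [  0.           0.           1.        ]] [-0.11881691  0.          0.          0.          0.        ] [[ 0.98456108 -0.10904511  0.13692568  0.49573688]
 [-0.17461388 -0.66648784  0.72477855 -0.7345707 ]
 [ 0.01222574 -0.73749788 -0.67523878  0.7440676 ]
 [ 0.          0.          0.          1.        ]]
top [[405.12237819   0.         279.22667339]
 [  0.         405.12237819 210.40508107]
 [  0.           0.           1.        ]] [-0.09439976  0.          0.          0.          0.        ] [[-0.00591238 -0.99239884  0.12292109  0.49264011]
 [-0.99990957  0.00735187  0.01126044 -0.06358114]
 [-0.01207855 -0.12284339 -0.99235256  0.95569732]
 [ 0.          0.          0.          1.        ]]
```

View pics/side0.png

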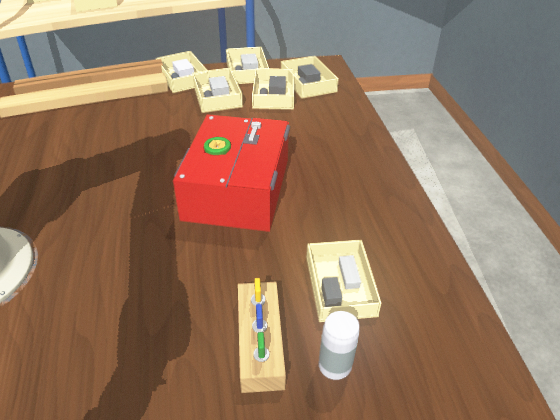

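View pics/top0.png

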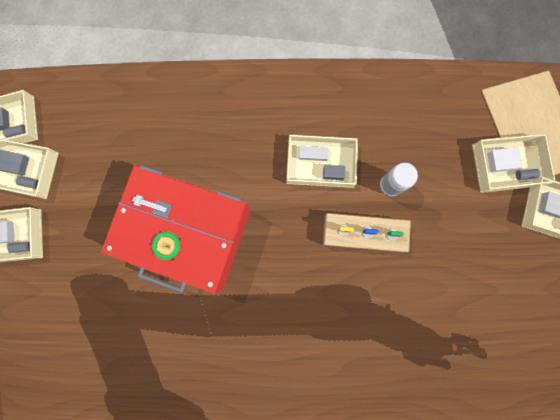

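The side view shows the green key nearest the camera at about (261,345) and the lock ring at (217,146). In the top view the green key is at (396,234), the ring at (166,245) and the can at (400,180).

```bash
cat > h.py <<'E'
import cv2, numpy as np
def cloud(r):
    h,w=r['range_z'].shape
    u,v=np.meshgrid(np.arange(w),np.arange(h))
    p=cv2.undistortPoints(np.stack([u,v],-1).reshape(-1,1,2).astype(np.float64),r['mtx'],r['distortion']).reshape(h,w,2)
    z=r['range_z'].astype(float)
    P=np.stack([p[...,0]*z,p[...,1]*z,z],-1)
    E=r['extrinsics']
    return P@E[:3,:3].T+E[:3,3], z>0
def proj(r,P):
    E=np.linalg.inv(r['extrinsics']); P=np.atleast_2d(P)
    rv=cv2.Rodrigues(E[:3,:3])[0]
    return cv2.projectPoints(np.asarray(P,float),rv,E[:3,3],r['mtx'],r['distortion'])[0].reshape(-1,2)
def rayz(r,uv,z):
    p=cv2.undistortPoints(np.array(uv,float).reshape(-1,1,2),r['mtx'],r['distortion']).reshape(-1,2)
    d=np.c_[p,np.ones(len(p))]@r['extrinsics'][:3,:3].T; o=r['extrinsics'][:3,3]
    return o+d*((z-o[2])/d[:,2])[:,None]
E
python3 - <<'E'
from h import *
np.set_printoptions(precision=4,suppress=True)
for n in('side','top'):
    r=np.load(n+'0.npz'); P,ok=cloud(r); hsv=cv2.cvtColor(r['pixels'],cv2.COLOR_BGR2HSV)
    g=cv2.inRange(hsv,(45,120,50),(80,255,255))>0
    nl,lab,st,c=cv2.connectedComponentsWithStats(g.astype(np.uint8))
    print(n)
    for i in range(1,nl):
        if st[i,4]<15: continue
        m=(lab==i)&ok; Q=P[m]
        print(st[i],c[i],'med',np.median(Q,0),'min',Q.min(0),'max',Q.max(0))
    for nm,lo,hi in(('blue',(110,120,60),(130,255,255)),('yel',(22,180,120),(32,255,255)),):
        g=cv2.inRange(hsv,lo,hi)>0
        nl,lab,st,c=cv2.connectedComponentsWithStats(g.astype(np.uint8))
        for i in range(1,nl):
            if st[i,4]<15: continue
            m=(lab==i)&ok; Q=P[m]; print(nm,st[i],c[i],np.median(Q,0),Q.min(0),Q.max(0))
    # scale crops
    boxes={'side':[(225,265,70,130),(170,130,100,40)],'top':[(315,200,110,60),(140,220,60,50)]}[n]
    for k,(x,y,w,h) in enumerate(boxes):
        cv2.imwrite(f'pics/crop_{n}{k}.png',cv2.resize(r['pixels'][y:y+h,x:x+w],None,fx=600/max(h*1.0,w*.8) if 0 else min(780/w,590/h),fy=min(780/w,590/h),interpolation=cv2.INTER_CUBIC))
    # block top: height in 0.035..0.055
    m=ok&(abs(P[...,2]-0.045)<.006)
    print('blocktop cand',m.sum())
E
```

```text
side
[204 137  27  18 245] [216.6571 146.2041] med [0.5228 0.1696 0.1201] min [0.4958 0.1513 0.1115] max [0.5531 0.2109 0.1245]
[258 333   7  25 142] [260.8099 344.7394] med [ 0.5483 -0.3168  0.0884] min [ 0.5434 -0.3228  0.0603] max [ 0.554  -0.2955  0.0921]
blue [256 304   6  24 122] [258.8361 315.4262] [ 0.5531 -0.2627  0.0885] [ 0.5487 -0.269   0.0613] [ 0.5589 -0.2392  0.0925]
yel [255 278   6  24  74] [257.0811 290.6081] [ 0.5572 -0.2105  0.0848] [ 0.5537 -0.2139  0.0606] [ 0.5641 -0.184   0.0925]
blocktop cand 7687
top
[388 231  15   5  55] [395.1455 233.3273] med [ 0.549  -0.3023  0.089 ] min [ 0.5447 -0.3178  0.0684] max [ 0.5537 -0.2915  0.0938]
[152 232  28  28 329] [165.6231 245.3161] med [0.5253 0.1822 0.1209] min [0.4964 0.1542 0.0976] max [0.5541 0.2158 0.1251]
blue [363 229  11   4  16] [367.     229.9375] [ 0.5582 -0.2395  0.089 ] [ 0.5518 -0.255   0.0745] [ 0.5586 -0.236   0.0911]
yel [339 227  12   5  16] [343.3125 229.5625] [ 0.5566 -0.1893  0.0898] [ 0.5543 -0.2052  0.0764] [ 0.5631 -0.1828  0.0944]
blocktop cand 4106
```

Run:
```python
from h import *
np.set_printoptions(precision=4,suppress=True)
for n in('side','top'):
    r=np.load(n+'0.npz'); P,ok=cloud(r); hsv=cv2.cvtColor(r['pixels'],cv2.COLOR_BGR2HSV)
    print(n)
    # block top
    m=ok&(abs(P[...,2]-0.045)<.005)&(P[...,0]>.49)&(P[...,0]<.61)&(P[...,1]>-.39)&(P[...,1]<-.13)
    Q=P[m]; print('block z',np.median(Q[:,2]),m.sum())
    print('block rect',cv2.minAreaRect((Q[:,:2]*1000).astype(np.float32)))
    red=(cv2.inRange(hsv,(0,150,60),(8,255,255))>0)|(cv2.inRange(hsv,(172,150,60),(180,255,255))>0)
    m=ok&red&(P[...,2]>.105)&(P[...,2]<.125)
    Q=P[m]; print('box z',np.median(Q[:,2]),m.sum()); rc=cv2.minAreaRect((Q[:,:2]*1000).astype(np.float32)); print('box rect',rc)
    # ring ellipse fit through outer contour rays at z=.122
    g=cv2.inRange(hsv,(45,120,50),(80,255,255))
    reg=np.zeros_like(g); 
    if n=='side': reg[130:165,195:240]=1
    else: reg[225:265,145:190]=1
    g=g*reg
    cs,_=cv2.findContours(g,cv2.RETR_EXTERNAL,cv2.CHAIN_APPROX_NONE); c=max(cs,key=len).reshape(-1,2)
    W=rayz(r,c,.122)
    print('ring',cv2.fitEllipse((W[:,:2]*1000).astype(np.float32)), cv2.minEnclosingCircle((W[:,:2]*1000).astype(np.float32)))
```

```text
side
block z 0.04490621141315676 3513
block rect ((554.0740966796875, -251.52651977539062), (193.2664031982422, 70.8216552734375), 84.6004409790039)
box z 0.11262453431227515 5699
box rect ((561.730712890625, 171.87600708007812), (269.52960205078125, 203.1756591796875), 70.90238952636719)
ring ((523.8443603515625, 174.75962829589844), (56.871517181396484, 64.8138656616211), 174.00527954101562) ((524.8101806640625, 174.27163696289062), 33.4168586730957)
top
block z 0.04502109544720467 2275
block rect ((554.0804443359375, -252.00704956054688), (189.0130615234375, 70.6807632446289), 84.38748168945312)
box z 0.11315015832872177 9797
box rect ((563.1492309570312, 171.3583221435547), (262.87530517578125, 200.23585510253906), 71.02428436279297)
ring ((524.7103881835938, 182.43077087402344), (55.651824951171875, 57.91360092163086), 162.57864379882812) ((524.5598754882812, 182.22213745117188), 29.7022705078125)
```

View pics/crop_side1.png

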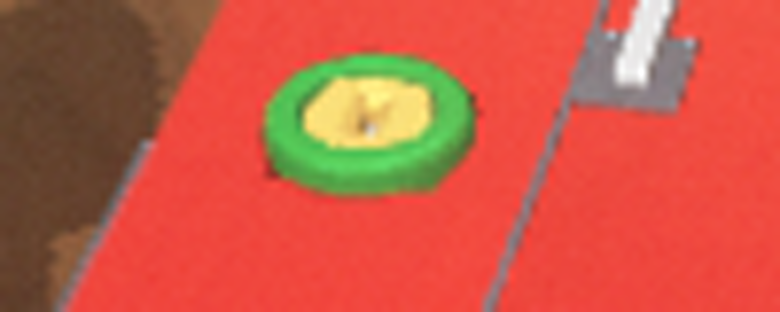

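View pics/crop_top1.png

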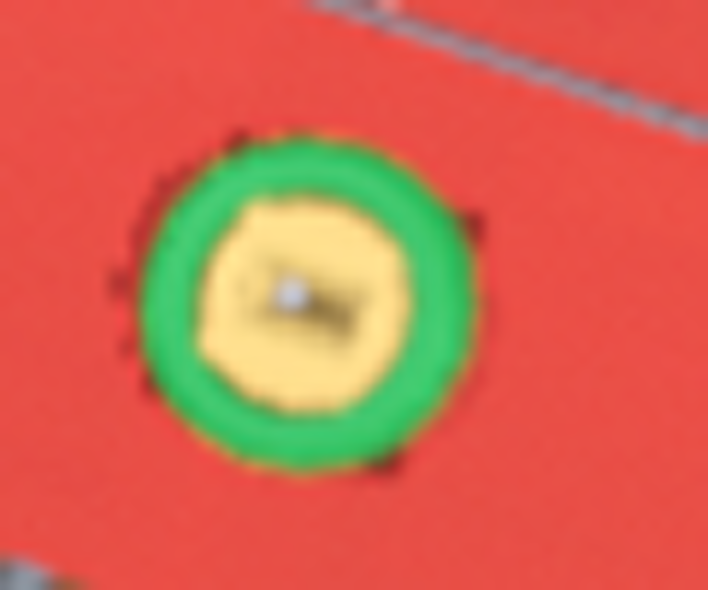

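View pics/crop_top0.png

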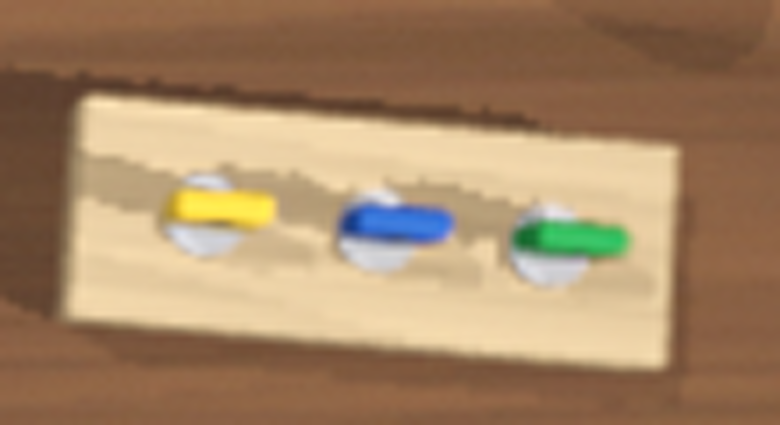

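View pics/crop_side0.png

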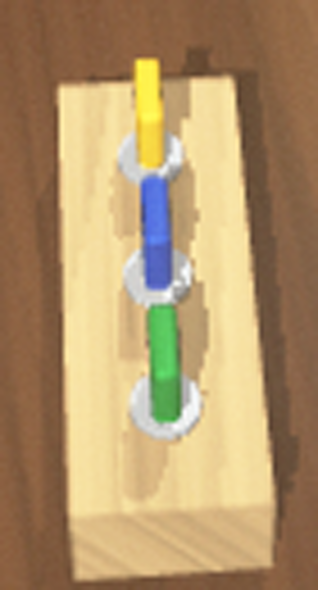

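The top view shows the slot's long axis parallel to the lid seam, and block and box sizes match the stated ones (190x70, 260x200). Next I'll refine the ring and key by silhouette matching and check the IK.

```bash
cat > fit.py <<'E'
from h import *
from scipy.optimize import minimize
np.set_printoptions(precision=4,suppress=True)
def sil(r,pts,S=8):
    uv=proj(r,pts); h=cv2.convexHull(((uv+.5)*S*16).round().astype(np.int32))
    im=np.zeros((420*S,560*S),np.uint8); cv2.fillConvexPoly(im,h,255,shift=4)
    return cv2.resize(im,(560,420),interpolation=cv2.INTER_AREA)/255.
def soft(r,x0,x1,y0,y1):
    p=r['pixels'].astype(float); g=np.zeros(p.shape[:2])
    s=p[...,1]-np.maximum(p[...,2],p[...,0])
    g[y0:y1,x0:x1]=np.clip(s[y0:y1,x0:x1]/60,0,1)
    return g
E
python3 - <<'E'
from fit import *
a=np.linspace(0,2*np.pi,72,endpoint=False)
C=np.c_[np.cos(a),np.sin(a)]*.03
reg={'side':(195,245,128,168),'top':(143,190,222,268)}
for n in('side','top'):
    r=np.load(n+'0.npz'); g=soft(r,*reg[n])
    # fill hole
    m=(g>.5).astype(np.uint8); cs,_=cv2.findContours(m,cv2.RETR_EXTERNAL,cv2.CHAIN_APPROX_NONE)
    f=np.zeros_like(m); cv2.drawContours(f,cs,-1,1,-1); f2=cv2.erode(f,np.ones((3,3))); g=np.maximum(g,f2)
    for zb in(.112,.121):
        def cost(p): 
            pts=np.r_[np.c_[C+p,np.full(72,.122)],np.c_[C+p,np.full(72,zb)]]
            return ((sil(r,pts)-g)**2).sum()
        s=minimize(cost,[.5247,.1835],method='Nelder-Mead',options=dict(initial_simplex=[[.5247,.1835],[.5287,.1835],[.5247,.1875]],xatol=1e-4,fatol=.02))
        print(n,'ring',zb,s.x,s.fun)
regk={'side':(250,272,328,362),'top':(384,408,226,241)}
for n in('side','top'):
    r=np.load(n+'0.npz'); g=soft(r,*regk[n]); print(g.sum())
    def cost(p):
        y=p[2]; R=np.array([[np.cos(y),-np.sin(y)],[np.sin(y),np.cos(y)]])
        b=np.array([[i,j] for i in(-.005,.005) for j in(-.015,.015)])@R.T+p[:2]
        pts=np.r_[np.c_[b,np.full(4,.058)],np.c_[b,np.full(4,.090)]]
        return ((sil(r,pts)-g)**2).sum()
    x0=np.array([.5487,-.3066,-.096])
    s=minimize(cost,x0,method='Nelder-Mead',options=dict(initial_simplex=[x0,x0+[.004,0,0],x0+[0,.004,0],x0+[0,0,.1]],xatol=1e-4,fatol=.02))
    print(n,'key',s.x,np.degrees(s.x[2]),s.fun)
from bench import env,solver
def ori(yaw,s):
    z=np.array([np.cos(yaw),np.sin(yaw),0])*s; y=np.array([0,0,-1.]); return np.c_[np.cross(y,z),y,z]
for s in(1,-1):
    for nm,p,yaw in(('key',[.5487,-.3066,.055],-5.5),('keyhi',[.5487,-.3066,.14],-5.5),('lockhi',[.5247,.1835,.20],-19),('lock',[.5247,.1835,.13],-19),('mid',[.5247,.1835,.13],-65),('turned',[.5247,.1835,.13],-115)):
        q=solver.inverse_kinematics(np.array(p),ori(np.radians(yaw),s)); print(s,nm,q)
E
```

```text
side ring 0.112 [0.5236 0.1822] 42.59766820453672
side ring 0.121 [0.5237 0.1765] 22.7070030757401
top ring 0.112 [0.5246 0.1838] 46.243698577470205
top ring 0.121 [0.5247 0.1827] 20.41349480968858
163.61666666666667
side key [ 0.5487 -0.3073 -0.1107] -6.342697470150873 11.570819876970395
69.41666666666667
top key [ 0.5501 -0.3062 -0.0059] -0.33521330795469045 13.570483467896963
1 key [ 32.7692  41.2024 -13.3338 111.2111  17.9296  29.5694   1.4405]
1 keyhi [ 35.6038  34.816  -17.4169 108.4681  15.7453  39.0331   3.3081]
1 lockhi [  2.6491  29.6776 -39.7161 114.0981  26.3902  45.3798 -71.3847]
1 lock [ -7.7156  32.6514 -25.0679 117.9839  23.9675  34.245  -68.3891]
1 mid [ -17.6695   31.086   -10.6528  118.6256   10.6284   31.1643 -100.9429]
1 turned [ -28.8531   30.9194    5.3514  119.3526   -5.5078   29.9528 -134.4827]
-1 key [   8.1897   43.4599   24.849   112.8802  -34.1537   30.9884 -128.5487]
-1 keyhi [   5.9064   36.7622   28.0845  110.4594  -26.4632   39.218  -135.3584]
-1 lockhi [ 15.8652  38.0842 -63.0433 113.3729  41.9546  55.3246  92.6457]
-1 lock [ 14.7913  45.2295 -63.3032 116.6534  52.5187  53.0593  83.2322]
-1 mid [  9.6163  40.308  -52.8982 116.9371  45.7242  46.1042  43.9645]
-1 turned [  1.8085  35.7777 -39.6135 117.3932  35.9987  39.3619   3.6049]
```

```bash
cat >> h.py <<'E'
def ori(yawdeg,s=1):
    yaw=np.radians(yawdeg); z=np.array([np.cos(yaw),np.sin(yaw),0])*s; y=np.array([0,0,-1.]); return np.c_[np.cross(y,z),y,z]
def st(env,msg=''):
    o=env.observe(); R=o['tcp_rot']; print(msg,'t=%.2f'%o['time'],'p',np.round(o['position'],4),'yaw %.1f'%np.degrees(np.arctan2(R[1,2],R[0,2])),'F',np.round(o['wrist_force'],1),'Tz %.2f'%o['ft_torque'][2],'op %.4f'%o['opening'],'q7 %.0f q3 %.0f'%(o['qpos'][6],o['qpos'][2])); return o
E
python3 - <<'E'
from bench import env,solver,cams
from h import *
env.command_gripper(0.045); st(env)
env.movep(np.array([.549,-.3067,.15]),ori(-5.6)); st(env)
env.servo_line(np.array([.549,-.3067,.080]),rate=.12); st(env)
for n in('side','top'):
    r=cams.read_camera(n); np.savez(n+'1.npz',**r)
    x,y,w,h={'side':(200,220,140,120),'top':(310,170,120,90)}[n]
    f=min(780/w,590/h); cv2.imwrite(f'pics/{n}1.png',cv2.resize(r['pixels'][y:y+h,x:x+w],None,fx=f,fy=f,interpolation=cv2.INTER_CUBIC))
E
```

```text
t=0.57 p [ 0.1644 -0.7061  0.2313] yaw -76.9 F [-0.5  0.  -0.6] Tz 0.03 op 0.0449 q7 -5 q3 -0
 t=2.59 p [ 0.5484 -0.3083  0.1501] yaw -5.8 F [0.6 0.8 0.1] Tz -0.03 op 0.0446 q7 3 q3 -18
 t=3.33 p [ 0.5493 -0.3069  0.0803] yaw -5.6 F [ 0.2  0.3 -0. ] Tz -0.03 op 0.0448 q7 1 q3 -15
```

View pics/side1.png

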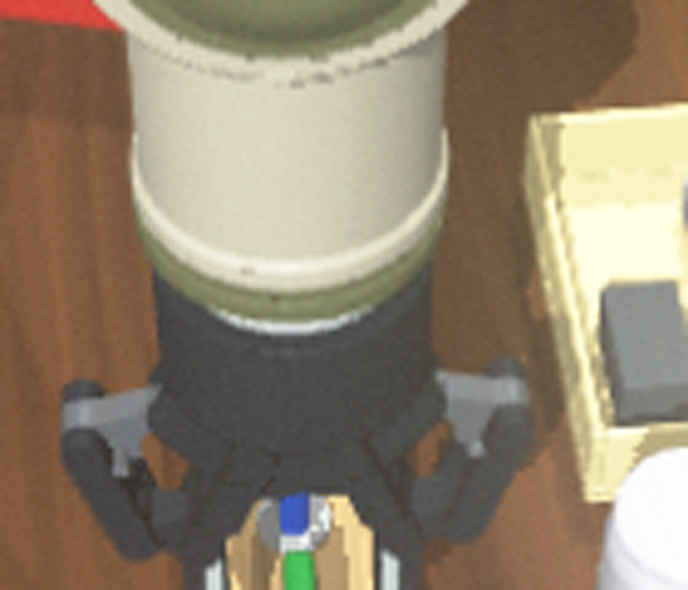

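View pics/top1.png

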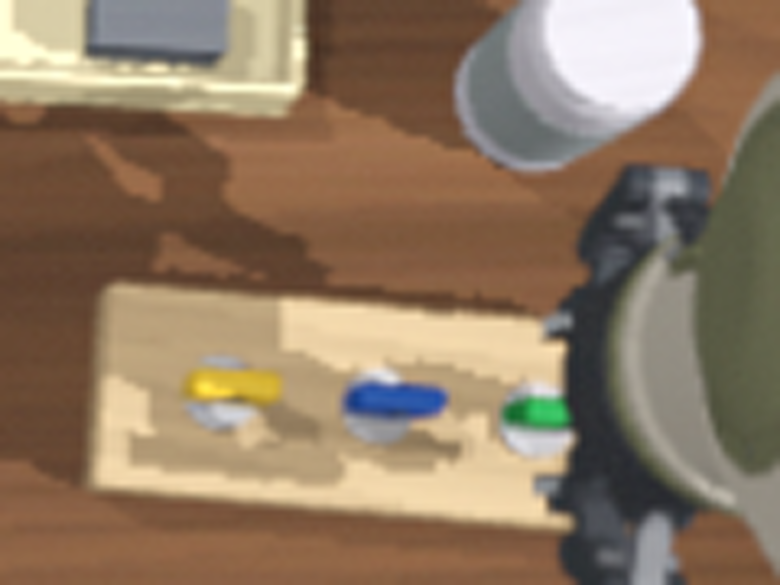

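The key sits midway between the fingers in both views (side crop x≈298 between pads at 213 and 388), so I'll descend and grip.

Run:
```python
from bench import env,solver,cams
from h import *
env.servo_line(np.array([.549,-.3067,.056]),rate=.08); st(env)
env.command_gripper(0.0); st(env,'closed')
env.servo_line(np.array([.549,-.3067,.110]),rate=.1); st(env,'up')
env.servo_line(np.array([.549,-.3067,.20]),rate=.2); st(env,'up')
r=cams.read_camera('side'); np.savez('side2.npz',**r); cv2.imwrite('pics/side2.png',r['pixels'])
r=cams.read_camera('top'); np.savez('top2.npz',**r)
```

```text
t=3.88 p [ 0.5487 -0.3064  0.0552] yaw -5.6 F [ 0.8 -0.4 -0.5] Tz -0.01 op 0.0450 q7 0 q3 -14
closed t=4.28 p [ 0.5493 -0.3068  0.0564] yaw -5.6 F [ 0.7 -0.   3. ] Tz 0.02 op 0.0095 q7 0 q3 -14
up t=4.97 p [ 0.5487 -0.3067  0.1099] yaw -5.6 F [-0.4 -0.3 -0.6] Tz -0.06 op 0.0092 q7 2 q3 -17
up t=5.58 p [ 0.5484 -0.3066  0.1989] yaw -5.6 F [-1.   0.2 -0.7] Tz 0.03 op 0.0094 q7 5 q3 -19
```

View pics/side2.png

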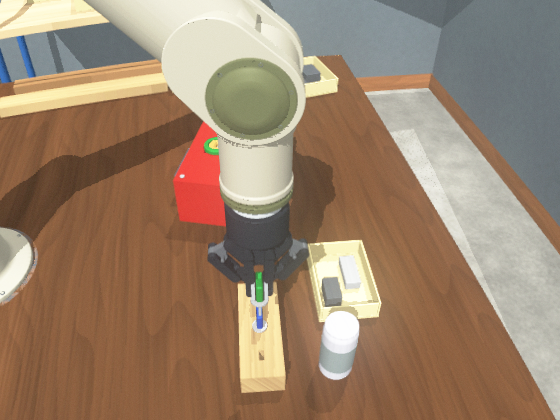

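The green key is out, upright at about (259,290); the blue key is still in place. I'll carry it over the lock now.

Run:
```python
from bench import env,solver,cams
from h import *
env.servo_line(np.array([.549,-.3067,.22]),rate=.2)
env.movep(np.array([.5245,.1835,.215]),ori(-19)); st(env,'hover')
env.servo_line(np.array([.5245,.1835,.182]),rate=.1); st(env,'low')
for y in(-65,-115): print(y,solver.inverse_kinematics(np.array([.5245,.1835,.13]),ori(y)))
for n in('side','top'):
    r=cams.read_camera(n); np.savez(n+'3.npz',**r)
    x,y,w,h={'side':(165,70,110,90),'top':(110,190,120,90)}[n]
    f=min(780/w,590/h); cv2.imwrite(f'pics/{n}3.png',cv2.resize(r['pixels'][y:y+h,x:x+w],None,fx=f,fy=f,interpolation=cv2.INTER_CUBIC))
```

```text
hover t=7.71 p [0.525  0.1824 0.2149] yaw -19.1 F [ 0.1  0.1 -0.9] Tz -0.02 op 0.0092 q7 -57 q3 -20
low t=8.19 p [0.5246 0.1832 0.1818] yaw -19.0 F [-0.3 -0.7 -1.7] Tz 0.01 op 0.0092 q7 -59 q3 -19
-65 [-21.01925278  30.8574923   -5.87857181 118.86727124   5.93343046
  30.54261561 -96.18523423]
-115 [ -30.23183598   31.00226526    7.32864238  119.46486484   -7.56095476
   29.95594886 -132.38067373]
```

View pics/side3.png

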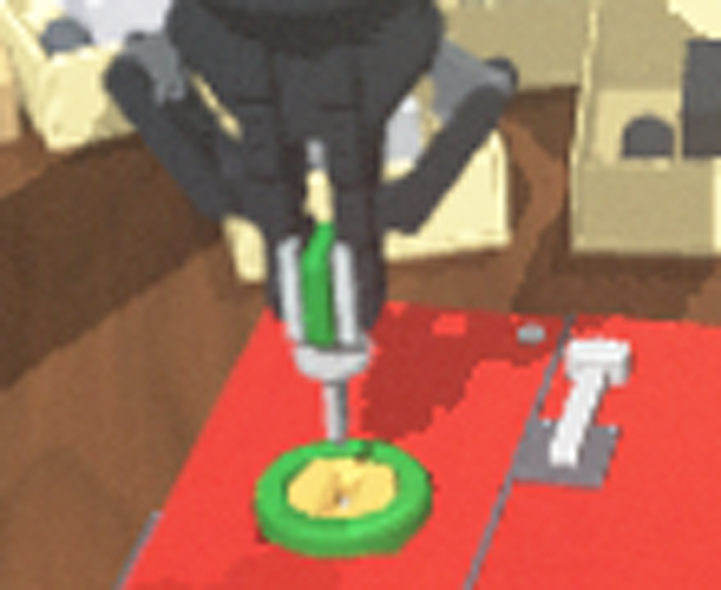

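View pics/top3.png

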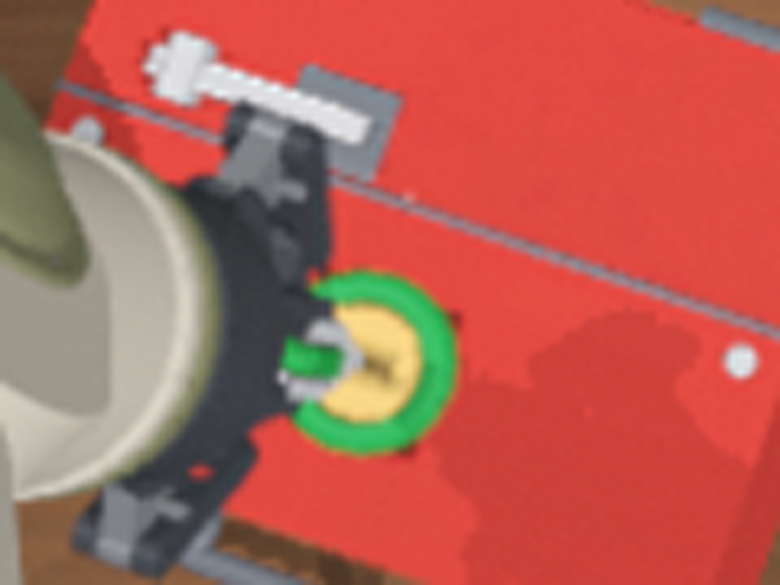

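Run:
```python
from h import *
np.set_printoptions(precision=1,suppress=True)
T=np.array([.5246,.1832,.1818])
R=ori(-19); ky=np.array([np.sin(np.radians(19)),np.cos(np.radians(19)),0])
c={'side':(165,70,110,90),'top':(110,190,120,90)}
for n in c:
    r=np.load(n+'3.npz'); x,y,w,h=c[n]; f=min(780/w,590/h)
    def pr(P): return (proj(r,P)-[x,y]+.5)*f
    tip=T+[0,0,-.044]; col=T+[0,0,-.010]
    print(n,'tip',pr(tip),'shoulders',pr([tip+ky*.007+[0,0,.007],tip-ky*.007+[0,0,.007]]),'collarC',pr(col),'collar -y edge',pr([col-[0,.013,0],col+[0,-.013,.005]]),'collar x',pr([col-[.013,0,0],col+[.013,0,0]]))
    print('bow top ends',pr([T+[0,0,.035]-ky*.015,T+[0,0,.035]+ky*.015]))
    k=np.array([.5245,.1835,.120])
    a=np.linspace(0,6.283,9)[:-1]
    print(' keyhole',pr(k),'slot ends',pr([k-ky*.00775,k+ky*.00775]),'ring', pr([k+[.03*np.cos(t),.03*np.sin(t),.002] for t in (0,np.pi/2,np.pi,-np.pi/2)]))
    im=cv2.imread(f'pics/{n}3.png')
    P=np.array([k+[.03*np.cos(t),.03*np.sin(t),.002] for t in np.linspace(0,6.283,60)])
    cv2.polylines(im,[pr(P).astype(int)],True,(255,0,0),1)
    for z in(0,.005): cv2.polylines(im,[pr(np.array([col+[.013*np.cos(t),.013*np.sin(t),z] for t in np.linspace(0,6.283,60)])).astype(int)],True,(255,0,255),1)
    b=[T+[0,0,zz]+ky*s for zz,s in((-.044,0),(-.037,.007),(-.01,.007),(-.01,-.007),(-.037,-.007))]
    cv2.polylines(im,[pr(np.array(b)).astype(int)],True,(0,0,0),1)
    b=[k+ky*sy*.00775+R[:,2]*sx*.00275 for sx,sy in((-1,-1),(-1,1),(1,1),(1,-1))]
    cv2.polylines(im,[pr(np.array(b)).astype(int)],True,(255,0,0),1)
    cv2.imwrite(f'pics/{n}3o.png',im)
```

```text
side tip [[339.7 442.5]] shoulders [[343.5 413.2]
 [332.8 436.4]] collarC [[332.3 355. ]] collar -y edge [[335.4 376.3]
 [334.3 363.1]] collar x [[292.3 358.6]
 [372.2 351.4]]
bow top ends [[310.  257.7]
 [334.3 210.2]]
 keyhole [[343.1 486.5]] slot ends [[337.2 499.5]
 [348.8 473.6]] ring [[431.8 473.2]
 [335.7 432.5]
 [253.  490. ]
 [349.9 532.7]]
top tip [[347. 361.]] shoulders [[319.6 352.8]
 [361.  367.4]] collarC [[313.6 356.6]] collar -y edge [[356.  356.6]
 [351.1 355.9]] collar x [[312.5 400. ]
 [314.8 313.4]]
bow top ends [[313.4 367.4]
 [216.8 333.1]]
 keyhole [[362.4 363.5]] slot ends [[384.7 371.3]
 [340.2 355.6]] ring [[362.9 269.5]
 [268.8 363.4]
 [358.5 457.6]
 [453.1 363. ]]
```

View pics/side3o.png

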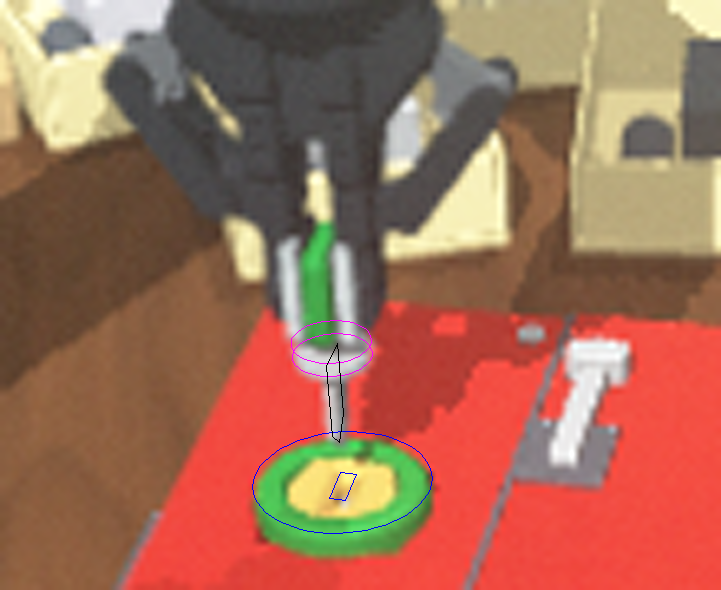

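View pics/top3o.png

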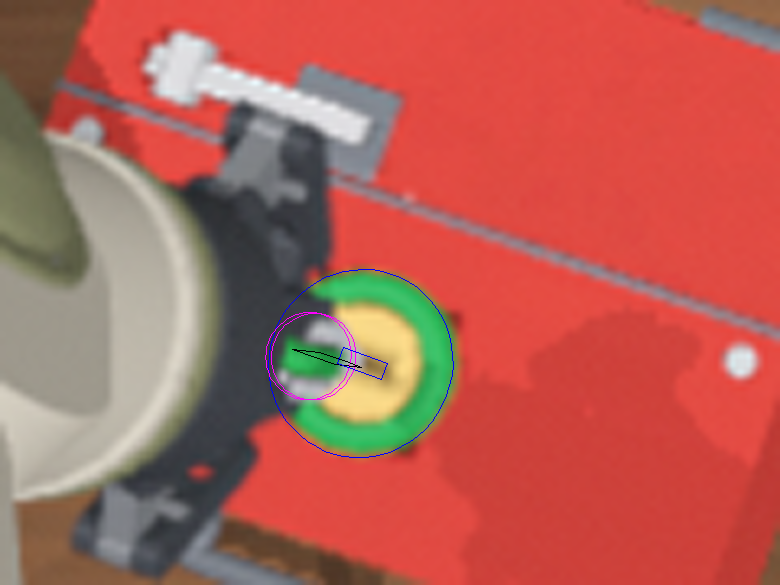

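Run:
```python
from h import *
np.set_printoptions(precision=4,suppress=True)
for n in('side','top'):
    r=np.load(n+'0.npz'); P,ok=cloud(r); hsv=cv2.cvtColor(r['pixels'],cv2.COLOR_BGR2HSV)
    m=(cv2.inRange(hsv,(15,60,80),(34,255,255))>0); z=np.zeros_like(m)
    if n=='side': z[135:160,203:232]=1
    else: z[230:262,150:182]=1
    m&=z; v,u=np.nonzero(m)
    W=rayz(r,np.c_[u,v],.120); print(n,m.sum(),'brass mean',W.mean(0),'mid',(W.min(0)+W.max(0))/2,W.max(0)-W.min(0))
    Q=P[m&ok]; print(' cloud',np.median(Q,0),(Q.min(0)+Q.max(0))/2)
    # dark slot
    b=r['pixels'].astype(float).sum(2)
    # box-top corner-based check: white rivets
    w=(hsv[...,1]<70)&(hsv[...,2]>150)&ok&(abs(P[...,2]-.113)<.006)
    nl,lab,st,c=cv2.connectedComponentsWithStats(w.astype(np.uint8))
    for i in range(1,nl):
        if 4<=st[i,4]<=60: print('  rivet',c[i],rayz(r,[c[i]],.113)[0])
```

```text
side 133 brass mean [0.5245 0.1811 0.12  ] mid [0.5246 0.177  0.12  ] [0.0584 0.0688 0.    ]
 cloud [0.5249 0.1844 0.1186] [0.525  0.1878 0.1157]
  rivet [76.  0.] [0.0659 1.2587 0.113 ]
  rivet [210.75 117.25] [0.5192 0.3079 0.113 ]
  rivet [245.5 120.5] [0.5996 0.2797 0.113 ]
  rivet [181.5 176. ] [0.4439 0.0895 0.113 ]
  rivet [221.8462 180.2308] [0.5245 0.062  0.113 ]
  rivet [339.4444 313.1111] [ 0.6745 -0.2961  0.113 ]
  rivet [332.3846 319.9231] [ 0.6605 -0.3067  0.113 ]
  rivet [342.8571 317.    ] [ 0.6778 -0.3042  0.113 ]
  rivet [351.4 315.4] [ 0.6917 -0.3036  0.113 ]
  rivet [347.  320.2] [ 0.6826 -0.3111  0.113 ]
  rivet [350.5  319.75] [ 0.6881 -0.3112  0.113 ]
  rivet [338.5    322.3333] [ 0.6687 -0.3126  0.113 ]
  rivet [343.7778 324.7778] [ 0.6755 -0.3184  0.113 ]
  rivet [353.4545 326.9091] [ 0.689  -0.3248  0.113 ]
  rivet [356.5556 325.5556] [ 0.6943 -0.3232  0.113 ]
  rivet [335.75 327.  ] [ 0.6624 -0.3202  0.113 ]
  rivet [344.5926 330.5185] [ 0.6739 -0.3287  0.113 ]
  rivet [333.25 332.25] [ 0.6563 -0.3288  0.113 ]
top 285 brass mean [0.5245 0.1835 0.12  ] mid [
[... 531 characters left out ...]
[0.6109 0.1868 0.113 ]
  rivet [123. 210.] [0.6004 0.2799 0.113 ]
  rivet [140.5    210.1875] [0.5997 0.2414 0.113 ]
  rivet [153.6 210.2] [0.5994 0.2128 0.113 ]
  rivet [165.3333 214.    ] [0.5911 0.1872 0.113 ]
  rivet [160.2857 215.1429] [0.5888 0.198  0.113 ]
  rivet [167.     219.3636] [0.5797 0.1833 0.113 ]
  rivet [184.     225.3333] [0.5669 0.1465 0.113 ]
  rivet [198.6 230.4] [0.556  0.1153 0.113 ]
  rivet [213.4333 235.4   ] [0.5454 0.0838 0.113 ]
  rivet [230.5 241.5] [0.5325 0.0479 0.113 ]
  rivet [223.5    245.2222] [0.5248 0.0625 0.113 ]
  rivet [163.8 244.6] [0.5265 0.1887 0.113 ]
  rivet [109.     247.6667] [0.5201 0.3076 0.113 ]
  rivet [209.9  284.05] [0.4448 0.0901 0.113 ]
```

Both cameras agree on the rivets and box yaw (-19.0°), and put the keyhole at about (0.5245, 0.182-0.184). I'll lower in small steps and watch the force.

Run:
```python
from bench import env,solver,cams
from h import *
for z in(.166,.161,.158,.156,.154,.152):
    env.servo_line(np.array([.5245,.1828,z]),ori(-19),rate=.06); o=st(env,z)
    if np.linalg.norm(o['wrist_force'])>12: break
```

```text
0.166 t=8.71 p [0.5242 0.1827 0.1655] yaw -19.0 F [ 0.2  0.2 -0.6] Tz 0.03 op 0.0095 q7 -59 q3 -19
0.161 t=8.96 p [0.5244 0.1828 0.1608] yaw -19.0 F [-0.4 -1.2 -0.9] Tz 0.01 op 0.0091 q7 -60 q3 -18
0.158 t=9.21 p [0.5244 0.1828 0.1579] yaw -19.0 F [ 0.3  0.5 -1.3] Tz 0.02 op 0.0091 q7 -60 q3 -18
0.156 t=9.46 p [0.5245 0.1828 0.1559] yaw -19.0 F [-0.7 -0.4 -0.1] Tz -0.04 op 0.0095 q7 -60 q3 -18
0.154 t=9.71 p [0.5245 0.1831 0.1539] yaw -19.0 F [ 0.2  1.1 -0.3] Tz 0.03 op 0.0092 q7 -60 q3 -18
0.152 t=9.96 p [0.5245 0.1831 0.1519] yaw -19.0 F [-0.2  2.1 -1.6] Tz -0.02 op 0.0095 q7 -60 q3 -18
```

The tip is 12 mm in with almost no force. Next come the pins, with rocking about z.

Run:
```python
from bench import env,solver,cams
from h import *
y=.1835; x=.5245; z=.152; s=1
for i in range(14):
    z-=.0015; s=-s
    env.servo_line(np.array([x,y,z]),ori(-19+4*s),rate=.03); o=st(env,'%.4f'%z)
    f=o['wrist_force']
    if abs(f[2])>30 or np.linalg.norm(f[:2])>15: break
```

```text
0.1505 t=10.21 p [0.5242 0.1834 0.1504] yaw -22.9 F [-1.7  0.5 -0.7] Tz 0.02 op 0.0092 q7 -63 q3 -17
0.1490 t=10.50 p [0.5244 0.1833 0.1489] yaw -15.1 F [-1.2  1.3 -0.3] Tz -0.00 op 0.0094 q7 -57 q3 -19
0.1475 t=10.79 p [0.5243 0.1833 0.1478] yaw -23.1 F [-3.  -0.2  4.7] Tz 0.07 op 0.0094 q7 -63 q3 -17
0.1460 t=11.08 p [0.5243 0.1833 0.1461] yaw -15.0 F [-2.1  0.2  4.5] Tz 0.04 op 0.0094 q7 -57 q3 -19
0.1445 t=11.38 p [0.5242 0.1834 0.1443] yaw -22.9 F [-2.5  1.2  1.6] Tz -0.02 op 0.0091 q7 -63 q3 -17
0.1430 t=11.67 p [0.5244 0.1833 0.1429] yaw -15.1 F [-2.7  0.7  0.2] Tz -0.02 op 0.0090 q7 -58 q3 -19
0.1415 t=11.96 p [0.5243 0.1834 0.1415] yaw -22.9 F [-2.7  0.4  1.7] Tz 0.00 op 0.0094 q7 -63 q3 -16
0.1400 t=12.25 p [0.5245 0.1837 0.1402] yaw -14.8 F [-3.9  0.8  3.6] Tz -0.02 op 0.0092 q7 -58 q3 -19
0.1385 t=12.54 p [0.5247 0.184  0.1389] yaw -23.0 F [-3.2  1.5  5.5] Tz 0.07 op 0.0090 q7 -64 q3 -16
0.1370 t=12.83 p [0.5246 0.1841 0.1371] yaw -15.0 F [-3.3  2.1  3.1] Tz -0.02 op 0.0096 q7 -58 q3 -19
0.1355 t=13.12 p [0.5246 0.184  0.1354] yaw -22.9 F [-2.1  2.8 -1.6] Tz -0.04 op 0.0090 q7 -64 q3 -16
0.1340 t=13.42 p [0.5246 0.184  0.1339] yaw -14.9 F [-1.9  5.  -2. ] Tz -0.04 op 0.0086 q7 -58 q3 -18
0.1325 t=13.71 p [0.5246 0.1839 0.1325] yaw -22.8 F [-1.6  3.5 -1.1] Tz 0.02 op 0.0092 q7 -64 q3 -16
0.1310 t=14.00 p [0.5246 0.1839 0.1313] yaw -14.8 F [-4.4  3.2  4.5] Tz -0.00 op 0.0094 q7 -58 q3 -18
```

Past both pins. Now I'll press the collar onto the face with the key straight.

Run:
```python
from bench import env,solver,cams
from h import *
y=.1843; x=.5242; z=.131
for i in range(8):
    z-=.0008
    env.servo_line(np.array([x,y,z]),ori(-19),rate=.02); o=st(env,'%.4f'%z)
    f=o['wrist_force']
    if abs(f[2])>18 or np.linalg.norm(f[:2])>15: break
env.wait(.3); st(env)
for n in('side','top'):
    r=cams.read_camera(n); np.savez(n+'4.npz',**r)
    x,y,w,h={'side':(165,70,110,90),'top':(110,190,120,90)}[n]
    f=min(780/w,590/h); cv2.imwrite(f'pics/{n}4.png',cv2.resize(r['pixels'][y:y+h,x:x+w],None,fx=f,fy=f,interpolation=cv2.INTER_CUBIC))
```

```text
0.1302 t=14.25 p [0.5247 0.1841 0.1312] yaw -18.9 F [-4.8  1.2 11.9] Tz 0.03 op 0.0090 q7 -61 q3 -17
0.1294 t=14.50 p [0.5247 0.1841 0.1312] yaw -18.8 F [-6.7  0.1 20.8] Tz 0.05 op 0.0092 q7 -61 q3 -17
 t=14.80 p [0.5247 0.1841 0.1312] yaw -18.8 F [-6.   0.6 21.5] Tz 0.05 op 0.0092 q7 -61 q3 -17
```

View pics/side4.png

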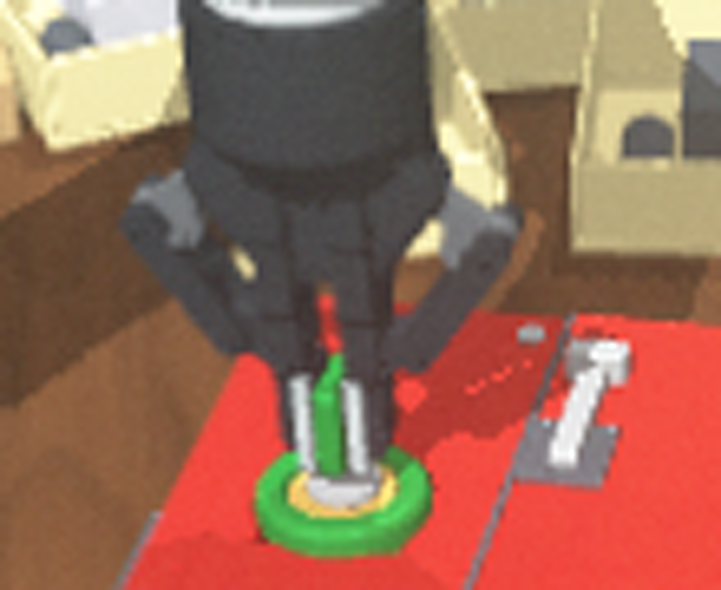

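View pics/top4.png

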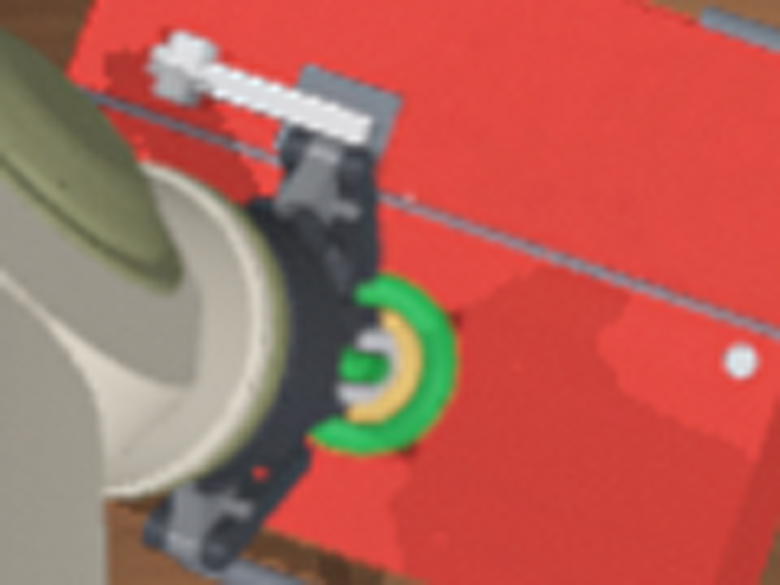

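The collar sits on the brass face inside the ring: side crop (340,490), 21 N push stopped at TCP z=0.1312, and 0.1314 was expected from the grasp height. Now the turn.

Run:
```python
from bench import env,solver,cams
from h import *
p=np.array([.5247,.1841,.1300]); yaw=-19
while yaw>-110:
    yaw=max(yaw-7,-110)
    env.servo_line(p,ori(yaw),rate=.02); o=st(env,yaw)
    f=o['wrist_force']
    if abs(f[2])>35 or np.linalg.norm(f[:2])>20 or abs(o['ft_torque'][2])>1.2: print('stop');break
```

```text
-26 t=15.18 p [0.5249 0.184  0.1312] yaw -25.9 F [-5.6  1.7 14.2] Tz 0.02 op 0.0093 q7 -66 q3 -15
-33 t=15.45 p [0.5248 0.184  0.1312] yaw -32.8 F [-5.9  0.9 14.7] Tz 0.04 op 0.0095 q7 -71 q3 -13
-40 t=15.72 p [0.5247 0.184  0.1312] yaw -39.8 F [-5.7  0.9 15.3] Tz 0.09 op 0.0090 q7 -76 q3 -11
-47 t=16.00 p [0.5246 0.184  0.1312] yaw -46.8 F [-6.5  1.7 15.6] Tz 0.09 op 0.0094 q7 -81 q3 -9
-54 t=16.27 p [0.5245 0.184  0.1312] yaw -53.8 F [-7.9  2.7 15.6] Tz 0.06 op 0.0090 q7 -86 q3 -7
-61 t=16.55 p [0.5244 0.184  0.1312] yaw -60.8 F [-6.6  1.  16.2] Tz 0.06 op 0.0091 q7 -91 q3 -5
-68 t=16.82 p [0.5243 0.184  0.1312] yaw -67.8 F [-6.8  1.3 16.7] Tz 0.07 op 0.0091 q7 -96 q3 -3
-75 t=17.10 p [0.5242 0.1841 0.1312] yaw -74.8 F [-7.5  2.2 16.3] Tz -0.00 op 0.0091 q7 -101 q3 -1
-82 t=17.38 p [0.5242 0.1842 0.1312] yaw -81.8 F [-7.1  1.9 16.7] Tz 0.06 op 0.0089 q7 -106 q3 1
-89 t=17.65 p [0.5241 0.1843 0.1312] yaw -88.8 F [-7.1  3.4 15.7] Tz 0.04 op 0.0093 q7 -111 q3 3
-96 t=17.93 p [0.5242 0.1845 0.1312] yaw -95.8 F [-7.1  2.8 15.8] Tz 0.05 op 0.0088 q7 -116 q3 5
-103 t=18.20 p [0.5243 0.1848 0.1312] yaw -102.8 F [-7.2  4.2 15.5] Tz 0.05 op 0.0089 q7 -121 q3 7
-110 t=18.48 p [0.5243 0.1849 0.1312] yaw -109.8 F [-5.9  4.  15.1] Tz 0.08 op 0.0093 q7 -125 q3 9
```

Run:
```python
from bench import env,solver,cams
from h import *
p=np.array([.5245,.1842,.1300])
for yaw in(-113,-116):
    env.servo_line(p,ori(yaw),rate=.02); o=st(env,yaw)
    if abs(o['ft_torque'][2])>.5: break
env.wait(.5); st(env)
for n in('side','top'):
    r=cams.read_camera(n); np.savez(n+'5.npz',**r); cv2.imwrite(f'pics/{n}5f.png',r['pixels'])
    x,y,w,h={'side':(165,70,110,90),'top':(110,190,120,90)}[n]
    f=min(780/w,590/h); cv2.imwrite(f'pics/{n}5.png',cv2.resize(r['pixels'][y:y+h,x:x+w],None,fx=f,fy=f,interpolation=cv2.INTER_CUBIC))
```

```text
-113 t=18.73 p [0.5243 0.1849 0.1312] yaw -112.8 F [-6.1  4.5 15.6] Tz 0.04 op 0.0090 q7 -128 q3 10
-116 t=18.98 p [0.5243 0.1849 0.1312] yaw -115.8 F [-5.8  3.7 15.7] Tz 0.08 op 0.0091 q7 -130 q3 11
 t=19.48 p [0.5243 0.1848 0.1312] yaw -115.8 F [-6.1  3.4 15.7] Tz 0.03 op 0.0096 q7 -130 q3 11
```

View pics/side5.png

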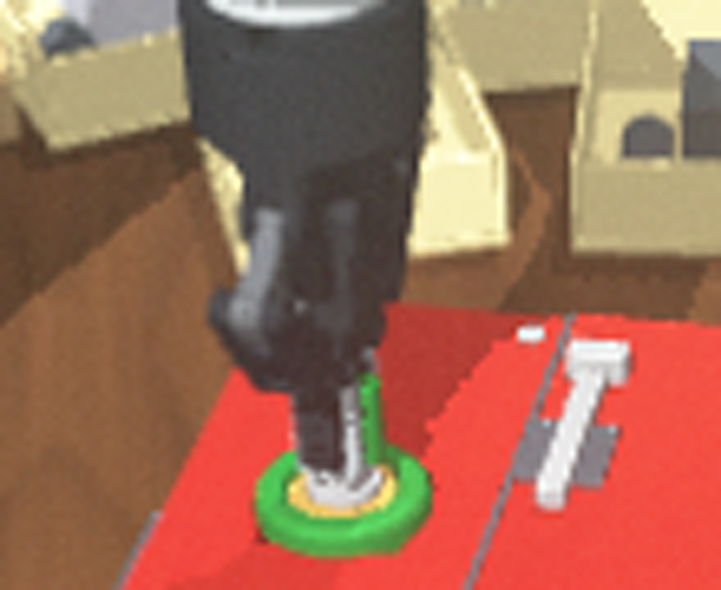

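View pics/top5.png

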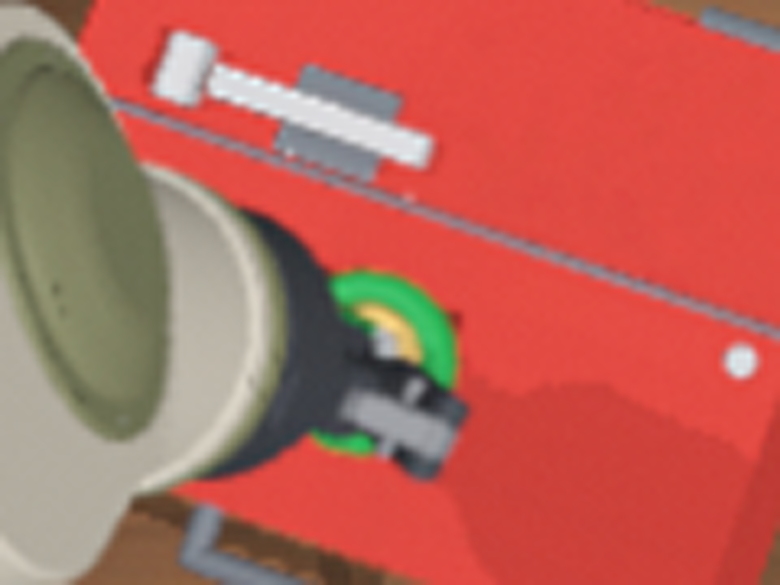

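View pics/side5f.png

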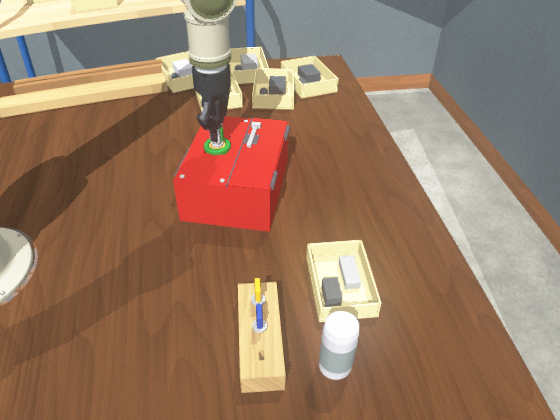

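The bolt has moved about 20 mm (its tip went from (370,127) to (433,150) in the top crop), and the other keys, tray and can look unmoved. I'll go a little further to feel for the stop, then compare the scene before and after.

Run:
```python
from bench import env,solver,cams
from h import *
p=np.array([.5245,.1842,.1300])
for yaw in(-118,):
    env.servo_line(p,ori(yaw),rate=.02); o=st(env,yaw)
T=[]
for i in range(10): env.wait(.05); T.append(env.observe()['ft_torque'][2])
print('Tz mean',np.mean(T)); st(env)
a=np.load('side0.npz'); r=cams.read_camera('side')
d=np.abs(a['pixels'].astype(int)-r['pixels'].astype(int)).max(2)
for nm,(x0,x1,y0,y1) in dict(yellow=(250,265,275,303),blue=(250,268,304,333),tray=(303,382,238,322),can=(318,360,312,380)).items():
    print(nm,'changed px',(d[y0:y1,x0:x1]>60).mean())
for n,rr in(('before',a),('after',r)):
    hsv=cv2.cvtColor(rr['pixels'],cv2.COLOR_BGR2HSV)
    for nm,lo,hi in(('blue',(110,120,60),(130,255,255)),('yel',(22,180,120),(32,255,255))):
        m=cv2.inRange(hsv,lo,hi)[270:335,245:275]; v,u=np.nonzero(m); print(n,nm,u.mean()+245,v.mean()+270,len(u))
```

```text
-118 t=19.82 p [0.5243 0.1849 0.1312] yaw -117.8 F [-5.9  4.  15.9] Tz 0.15 op 0.0091 q7 -131 q3 11
Tz mean 0.1307189683266082
 t=20.32 p [0.5243 0.1849 0.1312] yaw -117.7 F [-6.4  4.9 16. ] Tz 0.17 op 0.0091 q7 -131 q3 11
yellow changed px 0.0
blue changed px 0.05363984674329502
tray changed px 0.0
can changed px 0.0
before blue 258.8360655737705 315.42622950819674 122
before yel 257.12 290.5733333333333 75
after blue 258.8360655737705 315.42622950819674 122
after yel 257.16129032258067 291.98387096774195 62
```

The torque has risen to 0.13 N m, above the 0.07 N m spring, so the lock is at its stop. Nothing else has moved, so I'll hand in.

Run:
```python
from bench import env
from h import *
env.hand_in(); st(env)
```

```text
the job is handed in; nothing more can be done
the job is handed in; nothing more can be done
```

The green key is fully home in the lock and turned clockwise to the stop. I handed the job in at about 20 s of robot time with the gripper still holding it there. No verdict was reported.

**Insertion:** I rocked the key ±4° past the pins, with at most about 6 N of vertical force. The collar then seated under a 21 N push, at TCP height 0.1312 m against the 0.1314 m expected from the grasp. The pictures show it on the brass face inside the ring.

**Turn:** I turned the tool 99° in all, including the play in the slot. The torque then rose from about 0.05 to 0.13–0.17 N m, above the 0.07 N m spring, so I read that as the stop. I did not measure the lock angle itself. The bolt visibly moved about 20 mm.

**Hold:** The fingers were closed on the bow at 9 mm opening, with a steady downward push of about 16 N.

**Other objects:** Before and after pictures from the side camera showed no change at the tray, the can or the yellow key. The blue key's centroid had not shifted; 5 % of the pixels around it changed, probably because the green key next to it is gone. The yellow colour mask moved about 1.4 px, which I put down to shading.

**Disagreements:** The two cameras differed by 1–3 mm on the keyhole's y position (about 0.181 to 0.184 m). Contact settled it at about 0.184 m. During the turn the grip drifted sideways by less than 1 mm.

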